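# Pack a set of finished castings into the nest tray

### The job

Pack one set of finished aluminium castings into the tray: set the oblong housing, the square housing, the round pot and the T-shaped bracket down, each standing upright and fully home in the nest cut to its own shape; set them down, do not drop them in. Leave the oblong housing and the round pot that still have a casting gate stub sticking out where they are.

Things in the scene. Friction and masses are not known exactly. Their poses are not given: they have to be found in the camera images.
- long_housing: Finished casting: bare aluminium oblong housing, an open-topped hollow box 72 (x) x 44 (y) x 45 mm (z), walls 6 mm, smooth on all four sides, about 0.2 kg. Origin: centre of its underside; x along the 72 mm, z up. Loose, standing on the table; grip it across the 44 mm, in its upper half so that the fingers stay above the nest plate.
- square_housing: Finished casting: bare aluminium square housing, an open-topped hollow box 44 x 44 x 45 mm tall, walls 6 mm, about 0.14 kg. Origin: centre of its underside; x and y square to its sides, z up. Loose, standing on the table; grip across either 44 mm, in its upper half.
- round_pot: Finished casting: bare aluminium round pot, open-topped, 50 mm outer diameter, 45 mm tall, wall 6 mm, smooth all round, about 0.15 kg. Origin: centre of its underside, z up. Loose, standing on the table; grip across the 50 mm, in its upper half.
- tee_bracket: Finished casting: solid aluminium bracket, a T seen from above, 45 mm tall, 0.2 kg. Bar 64 mm along y, from x = -28 to -8 mm; stem 20 mm wide, from x = -8 to +28 mm. Origin: underside, middle of the 56 x 64 mm outline; z up. Loose on the table; grip the stem across its 20 mm width (along y), about 8 mm from the origin towards +x, in its upper half.
- nest_long: Nest of the oblong housing: oblong pocket 88 (x) x 60 (y) mm, 10 mm deep, in a plywood plate 113 x 113 x 14 mm; pocket floor 4 mm above the origin. Four plates lie fixed two by two in a fixed grey tray (270 x 270 mm, rim 30 mm high); which lies where varies. Origin: centre of its underside, 4 mm above the table; z up. The housing sits with its x along the pocket's x, either way round.
- nest_square: Nest of the square housing: square pocket 60 x 60 mm, 10 mm deep, in a plywood plate 113 x 113 x 14 mm; pocket floor 4 mm above the origin. Four plates lie fixed two by two in a fixed grey tray (270 x 270 mm, rim 30 mm high); which lies where varies. Origin: centre of its underside, 4 mm above the table; z up. The housing sits with its sides along the pocket's sides.
- nest_round: Nest of the round pot: round pocket of diameter 66 mm, 10 mm deep, in a plywood plate 113 x 113 x 14 mm; pocket floor 4 mm above the origin. Four plates lie fixed two by two in a fixed grey tray (270 x 270 mm, rim 30 mm high); which lies where varies. Origin: centre of its underside, 4 mm above the table; z up. 
- nest_tee: Nest of the T bracket: T pocket, bar 80 mm along y from x = -36 to 0, stem 36 mm wide from x = 0 to +36 mm, 10 mm deep, in a plywood plate 113 x 113 x 14 mm; pocket floor 4 mm above the origin. Four plates lie fixed two by two in a fixed grey tray (270 x 270 mm, rim 30 mm high); which lies where varies. Origin: centre of its underside, 4 mm above the table; z up. Bracket's +x along nest's +x.
- gated_housing: Look-alike, not finished: the same oblong housing (72 x 44 x 45 mm) with its casting gate still on, a stub 20 mm wide and 20 mm high that juts 18 mm out of the +x end, flush with the top edge. Origin: centre of the underside of the 72 x 44 mm body. Loose on the table; stays where it is.
- gated_pot: Look-alike, not finished: the same round pot (50 mm diameter, 45 mm tall) with its casting gate still on, a stub 20 mm wide and 20 mm high that juts 18 mm out of the side towards +x, at the top edge. Origin: centre of the underside of the round. Loose on the table; stays where it is.
Mind the look-alikes: they are no part of the job. Leave any purple or red look-alike of the tee_bracket alone.

How it is judged:
At the end, for the whole second after the job is handed in: Each finished casting stands upright (0.1 rad), at rest, released, on the floor of its own nest (height within 4 mm, centre within 15 mm; oblong housing and T bracket in line within 0.35 rad); the two castings with gate stubs are upright and within 20 mm of where they began (horizontal distance between long_housing and nest_long below 0.015 m and z of long_housing in the frame of nest_long between 0 and 0.008 m and angle between each of long_housing, square_housing, round_pot, tee_bracket, gated_housing, gated_pot's own z axis and vertical below 0.1 rad and linear speed of each of long_housing, square_housing, round_pot, tee_bracket below 0.02 m/s and angular speed of each of long_housing, square_housing, round_pot, tee_bracket below 0.2 rad/s and angle between the x axis of long_housing and the x axis of nest_long, either way round below 0.35 rad and horizontal distance between square_housing and nest_square below 0.015 m and z of square_housing in the frame of nest_square between 0 and 0.008 m and horizontal distance between round_pot and nest_round below 0.015 m and z of round_pot in the frame of nest_round between 0 and 0.008 m and horizontal distance between tee_bracket and nest_tee below 0.015 m and z of tee_bracket in the frame of nest_tee between 0 and 0.008 m and angle between the x axis of tee_bracket and the x axis of nest_tee, either way round below 0.35 rad and distance of each of gated_housing, gated_pot from where it was at the start of the episode below 0.02 m); the robot touches nothing.
It fails at once if a finished casting is dropped into its nest from more than about 25 mm instead of being set down ((horizontal distance between long_housing and nest_long below 0.05 m and z of long_housing in the frame of nest_long above 0.02 m and linear speed of long_housing above 0.4 m/s and contact force between long_housing and the fingers below 0.02 N) or (horizontal distance between square_housing and nest_square below 0.05 m and z of square_housing in the frame of nest_square above 0.02 m and linear speed of square_housing above 0.4 m/s and contact force between square_housing and the fingers below 0.02 N) or (horizontal distance between round_pot and nest_round below 0.05 m and z of round_pot in the frame of nest_round above 0.02 m and linear speed of round_pot above 0.4 m/s and contact force between round_pot and the fingers below 0.02 N) or (horizontal distance between tee_bracket and nest_tee below 0.05 m and z of tee_bracket in the frame of nest_tee above 0.02 m and linear speed of tee_bracket above 0.4 m/s and contact force between tee_bracket and the fingers below 0.02 N)).
It fails at once if a casting with a gate stub is shifted by more than 20 mm (distance of any of gated_housing, gated_pot from where it was at the start of the episode above 0.02 m).
It also fails if it takes over 120 s, if anything falls off the work surface, if the arm or the gripper's body presses on something with over 40 N, if the wrist force passes 120 N, or if a joint passes its speed limit or range.

### The arm

A 6-joint arm with a two-finger parallel gripper is mounted at the origin on the work surface. World frame = base frame: x ahead of the robot, y to its left, z up, the work surface at z = 0. Lengths are in m, angles in rad, forces in N, time in s.
With the tool pointing down it reaches from about 0.35 to 0.85 m from the base axis. Payload 8.1 kg.
Tool frame: the origin (TCP) lies on the centre line of the jaws, within the pads' length; the fingertips stand robot.tip_extent ahead of it and the grasp point (between the pads) lies 11 mm behind it (robot.tip_extent is the distance from the TCP to the fingertips, in m); y points along the fingers, z is the direction in which the jaws open and shut, and the axes are right-handed (so a half turn about y gives the same grasp; the last joint's range is limited). The gripper opens to 93 mm and grips with 3 to 60 N. Pads are 15 mm wide; open, the fingers measure 128 mm over their backs; the gripper's body (75 mm by 188 mm) begins 65 mm behind the grasp point.
Start: joints at [1.239, 0.13, 1.488, -0, 1.523, -0.085], TCP at [0.147, 0.582, 0.227] pointing down, gripper open.
Joint ranges: [-2.96, 2.96], [-0.89, 2.26], [0.02, 2.5], [-1.34, 4.48], [0, 2.73], [-2.66, 2.66]. Speed limits (rad/s): [2.39, 2.39, 2.79, 3.14, 3.14, 3.14].

### API

Orientations are given as a rotation vector (axis times angle).
In Python, from plant import monitor, optics, robot gives the robot as it stands.
- The arm moves only by the shell command python3 -m inch 'ROWS' [OPENING] [FORCE]. ROWS is JSON, a list that holds one entry, the list of rows, each a list of 6 numbers: the shift along the tool's x, y, z in mm, then the turn, a rotation vector about the tool's x, y, z in rad. A call has 1 to 8 rows; each row shifts and turns the commanded pose from where the row before left it, along the tool's axes as they then stand; what a row does not reach is not made up. A row lasts 1/8 s, in which the tool goes at most 62.5 mm and 10.7 degrees, less where a joint would pass 70% of its speed; a pose out of reach is approached as far as the arm can. A call is refused whole if a number of a shift passes 62.5 or a number of a turn 0.188, either way. A call with a gripper value outside its range is refused whole. OPENING is the finger opening in mm, from 0 to 93, set as the call begins (- or left out, the last holds). The fingers move at their own pace and stop on an object; FORCE is the grip in N (left out, the last holds). Time passes only in rows, so rows that do not move let the fingers close. It gives the time, the measured TCP pose, the force and the opening at its end, in the units of the state.
- monitor.read_state(): the state, without advancing time (a new reading comes with each control period).
- optics.read_camera(name): name is "side" or "top"; returns a dict with "image" (480x640x3 uint8, blue, green, red), "fx", "fy", "cx", "cy" (pixels), "rvec" (rotation vector, rad) and "tvec" (3), from world to camera coordinates, as OpenCV has them. Camera axes: x right, y down, z forward; pixel columns grow to the right and rows downward; lengths in m; the calibration is good to about 2 mm. A picture is of the moment at which its call begins. There is no depth.
- robot.close_job(): hands the job in, once; it reports no verdict.
The state is a dict: "t": time; "q": joint angles; "dq": joint speeds; "joint_torque": joint torques, N m; "tool_pos": TCP position; "orientation": TCP orientation; "force": force on the tool from outside, world axes, zero at the start; "wrist_torque": the same for the moment, N m; "opening": finger opening in m.
Only numpy, scipy, OpenCV 4.12 (cv2) and the standard library are available. Lean on these libraries where they do the work, as an engineer would, in place of code of your own. Each camera call takes 0.05 s, during which the arm holds its last target.

## Working session

There is one attempt and no reset: what is moved stays moved. The work goes in short steps, Python scripts to look and compute and a shell command to move; the robot and the scene stay as the last step left them, time stands still between calls to the robot, and variables do not carry over. Pictures are saved under pics/ and viewed, and the job is handed in when it is done.

```bash
mkdir -p pics; ls
python3 - <<'E'
from plant import monitor, optics, robot
import cv2
print(monitor.read_state()); print(robot.tip_extent)
for n in("top","side"):
    c=optics.read_camera(n); cv2.imwrite(f"pics/{n}0.png",c["image"]); print(n,{k:c[k] for k in c if k!="image"})
E
```

```text
pics
{'t': 0.0, 'q': array([ 1.23862651e+00,  1.31156192e-01,  1.48927707e+00, -3.31541284e-05,
        1.52297908e+00, -8.54280661e-02]), 'dq': array([ 1.71932105e-03,  1.67171756e-04, -2.71794260e-03,  7.20067437e-04,
       -5.05351088e-04, -8.52238327e-05]), 'joint_torque': array([ 6.33755262e-04, -5.59807241e+01, -4.91780734e+01,  7.69659667e-02,
        3.48845765e-02, -1.69011610e-04]), 'tool_pos': array([0.14637407, 0.58130481, 0.22559161]), 'orientation': array([-1.56389201,  0.1940193 , -0.19347643]), 'force': array([ 0.94540046, -0.59146878, -0.06452435]), 'wrist_torque': array([-0.05979776, -0.02054073,  0.03529794]), 'opening': 0.09320932337818547}
0.008
top {'fx': 517.2350726963721, 'fy': 517.2350726963721, 'cx': 309.87671963907064, 'cy': 236.7024480007904, 'rvec': array([ 2.19726843, -2.13948775,  0.13764788]), 'tvec': array([0.06266717, 0.4575266 , 1.10155677])}
side {'fx': 606.954642360005, 'fy': 606.954642360005, 'cx': 307.4341965950884, 'cy': 245.156086738433, 'rvec': array([ 2.23978011, -0.32782427,  0.14372744]), 'tvec': array([-0.45468308,  0.16036809,  1.0829973 ])}
```

View pics/top0.png

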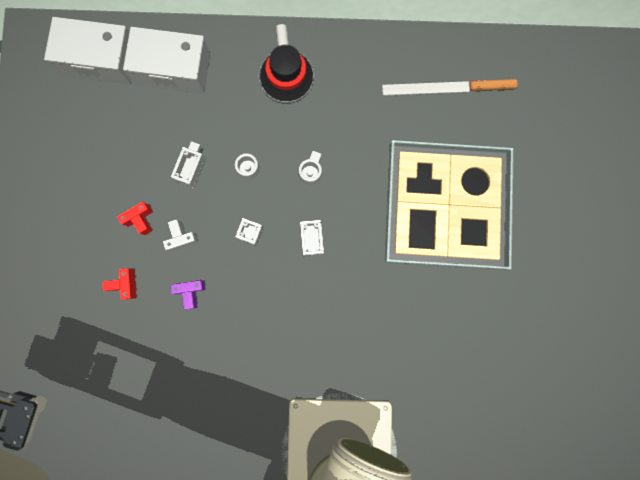

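View pics/side0.png

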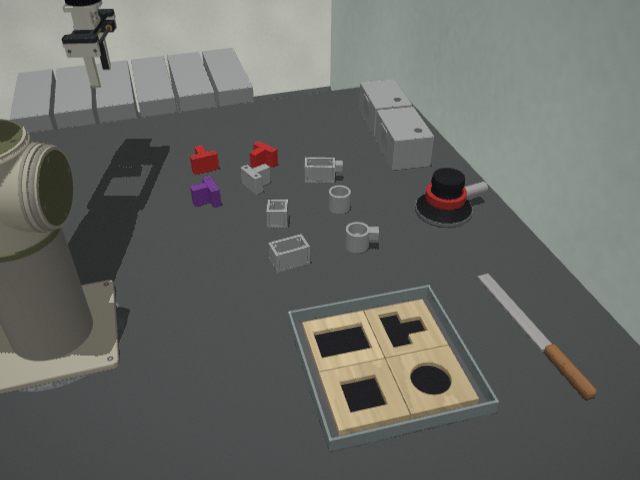

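Candidates in the top picture:
- **Oblong housing:** (312,238) is plain, (187,164) has a stub.
- **Pot:** (246,164) is plain, (311,168) has a stub.
- **Square housing:** (248,231).
- **Tee:** the bare one is at (178,236). The red ones at (135,217) and (120,284) and the purple one at (187,292) are look-alikes.

I choose 312, 246, 248 and 178, and will check them in a close crop.

Run:
```python
import cv2
im=cv2.imread("pics/top0.png")
cv2.imwrite("pics/crop0.png",cv2.resize(im[135:265,155:335],None,fx=4.4,fy=4.4,interpolation=cv2.INTER_CUBIC))
cv2.imwrite("pics/crop1.png",cv2.resize(im[135:275,380:520],None,fx=4.2,fy=4.2,interpolation=cv2.INTER_CUBIC))
```

```text
(no output)
```

View pics/crop0.png

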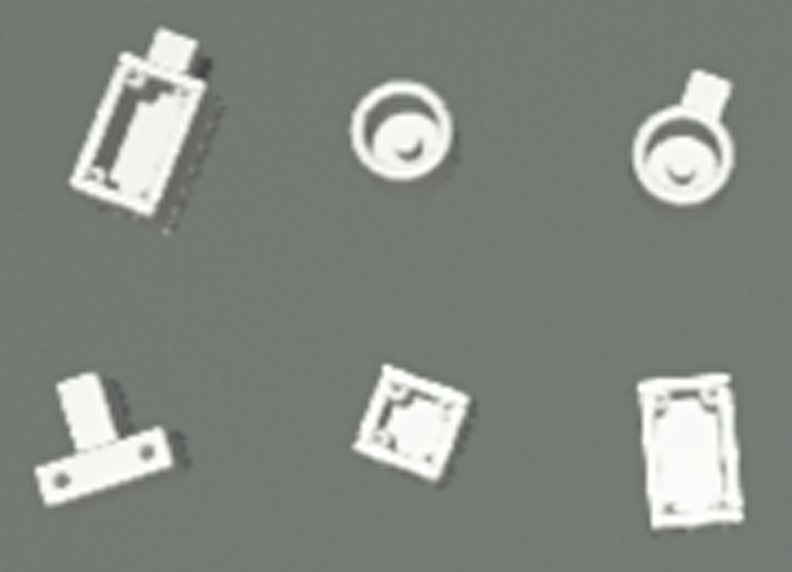

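View pics/crop1.png

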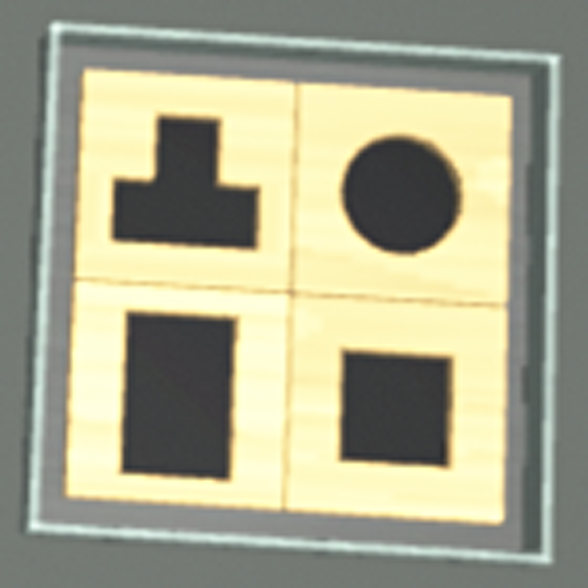

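The crop confirms the choice: plain housing at (312,238), plain pot at (246,164), square at (248,231), bare T at (178,236). The stubs show at (195,147) and (316,156). Next I fit the poses.

```bash
cat > h.py <<'E'
import numpy as np, cv2, json
from scipy.optimize import minimize
from scipy.spatial.transform import Rotation as Rn
def box(x0,x1,y0,y1): return np.array([[x0,y0],[x1,y0],[x1,y1],[x0,y1]])*1e-3
def circ(r):
    a=np.linspace(0,2*np.pi,48,endpoint=False); return np.c_[np.cos(a),np.sin(a)]*r*1e-3
SH={'long_housing':[box(-36,36,-22,22)],'square_housing':[box(-22,22,-22,22)],'round_pot':[circ(25)],
'tee_bracket':[box(-28,-8,-32,32),box(-8.5,28,-10,10)],
'nest_long':[box(-44,44,-30,30)],'nest_square':[box(-30,30,-30,30)],'nest_round':[circ(33)],
'nest_tee':[box(-36,0,-40,40),box(-.5,36,-18,18)]}
S=8
def proj(c,P):
    p,_=cv2.projectPoints(np.asarray(P,float).reshape(-1,1,3),c["rvec"],c["tvec"],np.array([[c["fx"],0,c["cx"]],[0,c["fy"],c["cy"]],[0,0,1]]),None)
    return p[:,0]
def back(c,uv,z):
    R=cv2.Rodrigues(c["rvec"])[0]; C=-R.T@c["tvec"]
    d=R.T@np.array([(uv[0]-c["cx"])/c["fx"],(uv[1]-c["cy"])/c["fy"],1]); return (C+d*(z-C[2])/d[2])[:2]
def place(part,x,y,a,z):
    r=np.array([[np.cos(a),-np.sin(a)],[np.sin(a),np.cos(a)]])
    q=part@r.T+[x,y]; return np.c_[q,np.full(len(q),z)]
def render(c,name,p,win,z0=0.):
    x,y,a=p; u0,v0,w,h=win; m=np.zeros((h*S,w*S),np.uint8)
    zs=[0.018] if 'nest' in name else [z0,z0+.045]
    for part in SH[name]:
        uv=np.vstack([proj(c,place(part,x,y,a,z)) for z in zs])
        uv=(uv-[u0-.5,v0-.5])*S
        cv2.fillConvexPoly(m,cv2.convexHull(np.round(uv*16).astype(np.int32)),255,shift=4)
    return cv2.resize(m,(w,h),interpolation=cv2.INTER_AREA)/255.
def fit(c,name,uv,a0s,z0=0.,hw=34):
    u0,v0=int(uv[0]-hw),int(uv[1]-hw); win=(u0,v0,2*hw,2*hw)
    g=c["image"][v0:v0+2*hw,u0:u0+2*hw].astype(float)
    if 'nest' in name:
        m=(g.max(2)<90).astype(np.uint8); 
    else:
        m=(g.min(2)>140).astype(np.uint8)
    n,l,st,ce=cv2.connectedComponentsWithStats(m)
    k=1+np.argmin([np.hypot(*(ce[i]-hw))+(1000 if st[i,4]<60 else 0) for i in range(1,n)])
    cs,_=cv2.findContours((l==k).astype(np.uint8),cv2.RETR_EXTERNAL,cv2.CHAIN_APPROX_NONE)
    f=np.zeros_like(m); cv2.drawContours(f,cs,-1,1,-1)
    xy=back(c,ce[k]+[u0,v0],0.018 if 'nest' in name else z0+.03)
    best=None
    for a0 in a0s:
        F=lambda p:np.abs(render(c,name,(p[0]/100,p[1]/100,p[2]/10),win,z0)-f).sum()
        r=minimize(F,[xy[0]*100,xy[1]*100,a0*10],method='Nelder-Mead',options=dict(initial_simplex=[[xy[0]*100+d[0],xy[1]*100+d[1],a0*10+d[2]] for d in([0,0,0],[1,0,0],[0,1,0],[0,0,2])],maxiter=200))
        if best is None or r.fun<best[0]: best=(r.fun,r.x[0]/100,r.x[1]/100,r.x[2]/10)
    return best,f.sum()
E
python3 - <<'E'
from h import *
from plant import optics
c=optics.read_camera("top")
T={'long_housing':(312,238),'square_housing':(248,231),'round_pot':(246,164),'tee_bracket':(178,236),'nest_long':(422,229),'nest_square':(474,232),'nest_round':(475,181),'nest_tee':(424,180)}
out={};im=c["image"].copy()
for n,uv in T.items():
    a0=[0] if 'round' in n else np.arange(-1.2,1.3,.4)
    b,A=fit(c,n,uv,a0); out[n]=b[1:]; print(n,np.round(b,4),A)
    for part in SH[n]:
        for z in ([.018] if 'nest' in n else [0,.045]):
            cv2.polylines(im,[np.round(proj(c,place(part,*b[1:],z))*16).astype(int)],True,(0,0,255) if z else (0,200,0),1,shift=4)
json.dump(out,open('poses.json','w'))
cv2.imwrite("pics/fit.png",cv2.resize(im[135:275,155:525],None,fx=2.1,fy=2.1,interpolation=cv2.INTER_NEAREST))
from plant import monitor
print(Rn.from_rotvec(monitor.read_state()["orientation"]).as_matrix().round(3))
E
```

```text
long_housing [41.9098  0.4545  0.0715  0.1237] 729
square_housing [48.8     0.4647  0.2093  1.2564] 457
round_pot [9.96549e+01 6.11600e-01 2.19800e-01 2.08000e-02] 429
tee_bracket [148.8627   0.4556   0.3642   0.3453] 483
nest_long [ 1.755137e+02  4.814000e-01 -1.714000e-01 -1.400000e-03] 904
nest_square [138.6275   0.4778  -0.286   -1.5838] 597
nest_round [ 1.118627e+02  5.915000e-01 -2.901000e-01  1.400000e-03] 562
nest_tee [ 1.76502e+02  5.96600e-01 -1.74600e-01  1.40000e-03] 652
[[ 0.97  -0.     0.244]
 [-0.244 -0.001  0.97 ]
 [-0.    -1.    -0.001]]
```

View pics/fit.png

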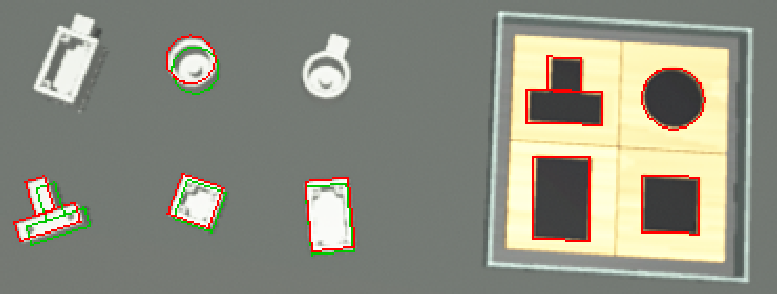

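```bash
cat >> h.py <<'E'
def renderz(c,parts,p,win,zs):
    x,y,a=p; u0,v0,w,h=win; m=np.zeros((h*S,w*S),np.uint8)
    for part in parts:
        uv=np.vstack([proj(c,place(part,x,y,a,z)) for z in zs])
        uv=(uv-[u0-.5,v0-.5])*S
        cv2.fillConvexPoly(m,cv2.convexHull(np.round(uv*16).astype(np.int32)),255,shift=4)
    return cv2.resize(m,(w,h),interpolation=cv2.INTER_AREA)/255.
def soft(c,parts,uv,a0,zs,lo,hi,hw,fill=True,invert=False):
    u0,v0=int(uv[0]-hw),int(uv[1]-hw); win=(u0,v0,2*hw,2*hw)
    g=c["image"][v0:v0+2*hw,u0:u0+2*hw].min(2).astype(float) if not invert else c["image"][v0:v0+2*hw,u0:u0+2*hw,2].astype(float)
    al=np.clip((g-lo)/(hi-lo),0,1)
    if invert: al=1-al
    n,l,st,ce=cv2.connectedComponentsWithStats((al>.5).astype(np.uint8))
    k=1+np.argmin([np.hypot(*(ce[i]-hw))+(1000 if st[i,4]<60 else 0) for i in range(1,n)])
    cs,_=cv2.findContours((l==k).astype(np.uint8),cv2.RETR_EXTERNAL,cv2.CHAIN_APPROX_NONE)
    f=np.zeros(al.shape,np.uint8); cv2.drawContours(f,cs,-1,1,-1)
    near=cv2.dilate(f,np.ones((3,3),np.uint8)); core=cv2.erode(f,np.ones((3,3),np.uint8))
    al=np.where(near>0,al,0); 
    if fill: al=np.where(core>0,1,al)
    xy=back(c,ce[k]+[u0,v0],zs[-1]); best=None
    F=lambda p:((renderz(c,parts,(p[0]/100,p[1]/100,p[2]/10),win,zs)-al)**2).sum()
    for a in np.atleast_1d(a0):
        r=minimize(F,[xy[0]*100,xy[1]*100,a*10],method='Nelder-Mead',options=dict(initial_simplex=[[xy[0]*100+d[0],xy[1]*100+d[1],a*10+d[2]] for d in([0,0,0],[1,0,0],[0,1,0],[0,0,2])],maxiter=200))
        if best is None or r.fun<best[0]: best=(r.fun,r.x[0]/100,r.x[1]/100,r.x[2]/10)
    return np.array(best),al.sum()
E
python3 - <<'E'
from h import *
from plant import optics
c=optics.read_camera("top"); im=c["image"].copy()
R=cv2.Rodrigues(c["rvec"])[0]; print("cam",(-R.T@c["tvec"]).round(3))
print("bg/obj vals",im[250,280],im[239,168],im[200,398],im[230,420],im[215,400])
T={'long_housing':(312,238,.1),'square_housing':(248,231,-.3),'round_pot':(246,164,0),'tee_bracket':(178,236,.3)}
def draw(parts,p,z,col):
    for q in parts: cv2.polylines(im,[np.round(proj(c,place(q,*p,z))*16).astype(int)],True,col,1,shift=4)
out=json.load(open('poses.json'))
for n,(u,v,a) in T.items():
    for zs in([.045],[0,.045]):
        b,A=soft(c,SH[n],(u,v),a,zs,112,230,30); print(n,zs,b.round(4),A.round())
        if len(zs)==1: out[n]=list(b[1:]); draw(SH[n],b[1:],.045,(0,0,255))
N={'nest_long':(422,229,0),'nest_square':(474,232,0),'nest_round':(475,181,0),'nest_tee':(424,180,0)}
for n,(u,v,a) in N.items():
    b,A=soft(c,SH[n],(u,v),a,[.018],60,220,26,invert=True); print(n,b.round(4),A.round()); out[n]=list(b[1:]); draw(SH[n],b[1:],.018,(0,0,255))
cv2.imwrite("pics/fit2.png",cv2.resize(im[135:275,155:525],None,fx=2.1,fy=2.1,interpolation=cv2.INTER_NEAREST))
# plate assembly via red channel & saturation
g=im[135:275,380:520]; 
c2=dict(c); i2=c["image"].copy(); m=((i2[:,:,2].astype(int)-i2[:,:,0]>25)*255).astype(np.uint8); c2["image"]=cv2.merge([m]*3)
b,A=soft(c2,[box(-113,113,-113,113)],(449,206),0,[.018],0,255,70); print("plates",b.round(4),A)
x,y,a=b[1:]
for dx in(-.0565,.0565):
  for dy in(-.0565,.0565): print(np.round([x+dx*np.cos(a)-dy*np.sin(a),y+dx*np.sin(a)+dy*np.cos(a)],4))
json.dump(out,open('poses.json','w'))
E
```

```text
cam [0.327 0.087 1.145]
bg/obj vals [117 123 118] [159 167 162] [165 237 255] [64 64 63] [219 254 255]
long_housing [0.045] [6.0555 0.4532 0.0717 0.119 ] 713.0
long_housing [0, 0.045] [15.8974  0.4549  0.0718  0.1237] 713.0
square_housing [0.045] [ 2.8166  0.4632  0.2079 -0.3259] 438.0
square_housing [0, 0.045] [35.9985  0.4652  0.21   -0.333 ] 438.0
round_pot [0.045] [1.6716 0.6085 0.2186 0.0184] 404.0
round_pot [0, 0.045] [90.332   0.6107  0.2197  0.1341] 404.0
tee_bracket [0.045] [2.0681 0.4545 0.362  0.3515] 450.0
tee_bracket [0, 0.045] [139.0469   0.4565   0.3665   0.3843] 450.0
nest_long [ 6.54019e+01  4.81600e-01 -1.71900e-01 -3.34000e-02] 963.0
nest_square [42.3608  0.4776 -0.2866 -0.0509] 652.0
nest_round [39.3824  0.5926 -0.2906  0.1313] 598.0
nest_tee [ 6.34328e+01  5.96300e-01 -1.76300e-01 -9.00000e-04] 710.0
plates [ 4.505409e+02  5.355000e-01 -2.312000e-01 -3.230000e-02] 10749.0
[ 0.4772 -0.2858]
[ 0.4809 -0.1729]
[ 0.5901 -0.2895]
[ 0.5938 -0.1765]
```

View pics/fit2.png

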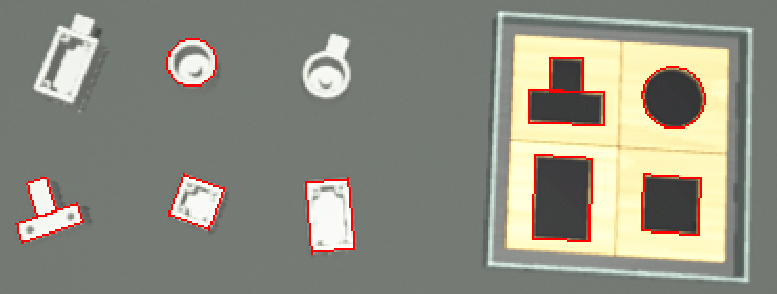

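```bash
cat > go.py <<'E'
import sys,numpy as np
from scipy.spatial.transform import Rotation as Rn
from plant import monitor
x,y,z,psi=map(float,sys.argv[1:5])
s=monitor.read_state(); R=Rn.from_rotvec(s["orientation"]).as_matrix()
T=np.array([[np.cos(psi),0,-np.sin(psi)],[np.sin(psi),0,np.cos(psi)],[0,-1,0]])
d=np.array([x,y,z])-s["tool_pos"]
print("t",round(float(s["t"]),2),"pos",s["tool_pos"].round(4),"psi",np.arctan2(R[1,0],R[0,0]).round(3),"F",np.round(s["force"],1),"open",round(s["opening"]*1e3,1))
print("turn now",Rn.from_matrix(R.T@T).as_rotvec().round(3),"shift mm in present axes",(R.T@d*1e3).round(1),"| after turn",(T.T@d*1e3).round(1))
E
python3 go.py .462 .3648 .16 .3515
```

```text
t 0.2 pos [0.1464 0.5815 0.226 ] psi -0.247 F [0.5 0.6 0.3] open 92.9
turn now [ 0.001 -0.598 -0.   ] shift mm in present axes [ 358.9   66.1 -133. ] | after turn [ 221.7   66.  -312.1]
```

```bash
python3 -m inch '[[[0,0,0,0,-0.15,0],[0,0,0,0,-0.15,0],[0,0,0,0,-0.15,0],[0,0,0,0,-0.148,0]]]' 60 30
python3 -m inch '[[[28,8,-39,0,0,0],[28,8,-39,0,0,0],[28,8,-39,0,0,0],[28,8,-39,0,0,0],[28,8,-39,0,0,0],[28,8,-39,0,0,0],[28,8,-39,0,0,0],[26,10,-39,0,0,0]]]'
python3 -m inch '[[[0,0,0,0,0,0],[0,0,0,0,0,0]]]'
python3 go.py .462 .3648 .025 .3515
```

```text
t: 0.7
tool_pos: [0.1465, 0.5817, 0.2263]
orientation: [-1.553, -0.279, 0.28]
force: [1.2, -0.4, -0.5]
opening: 0.0613
t: 1.7
tool_pos: [0.4636, 0.3642, 0.1604]
orientation: [-1.553, -0.276, 0.275]
force: [0.6, 1.0, -0.2]
opening: 0.06
t: 1.95
tool_pos: [0.4619, 0.3654, 0.1605]
orientation: [-1.553, -0.274, 0.276]
force: [0.1, -0.3, -0.1]
opening: 0.0599
t 1.95 pos [0.4619 0.3654 0.1605] psi 0.351 F [ 0.1 -0.3 -0.1] open 59.9
turn now [-0.    -0.001 -0.001] shift mm in present axes [ -0.  135.5  -0.6] | after turn [-1.000e-01  1.355e+02 -6.000e-01]
```

```bash
python3 -m inch '[[[0,35,-0.5,0,0,0],[0,35,0,0,0,0],[0,30,0,0,0,0],[0,20,0,0,0,0],[0,15,0,0,0,0],[0,0,0,0,0,0]]]'
python3 -c "
from plant import optics;import cv2
c=optics.read_camera('side');cv2.imwrite('pics/s1.png',cv2.resize(c['image'][90:270,160:400],None,fx=3.2,fy=3.2))"
```

```text
t: 2.7
tool_pos: [0.4618, 0.3648, 0.0249]
orientation: [-1.554, -0.275, 0.277]
force: [0.3, 0.3, -0.4]
opening: 0.0601
```

View pics/s1.png

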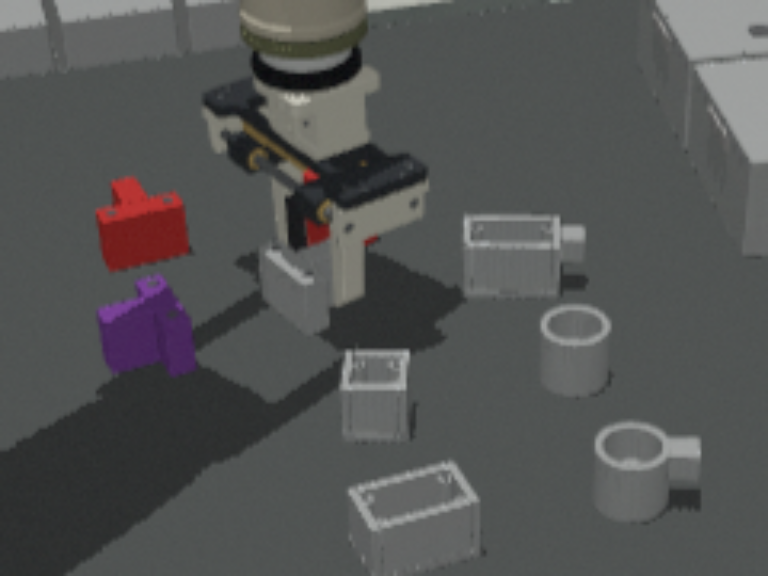

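The jaws straddle the T's stem: in the full side picture the bar is at about (252,180) and the near finger at (268,170). I close, then lift.

```bash
python3 -m inch '[[[0,0,0,0,0,0],[0,0,0,0,0,0],[0,0,0,0,0,0],[0,0,0,0,0,0],[0,0,0,0,0,0],[0,0,0,0,0,0]]]' 0 40
python3 -m inch '[[[0,-10,0,0,0,0],[0,-25,0,0,0,0],[0,-35,0,0,0,0],[0,-35,0,0,0,0],[0,0,0,0,0,0]]]'
python3 go.py .603 -.1767 .13 -.033
```

```text
t: 3.5
tool_pos: [0.4626, 0.3647, 0.0258]
orientation: [-1.553, -0.276, 0.275]
force: [0.1, -1.4, 2.0]
opening: 0.0202
t: 4.12
tool_pos: [0.4646, 0.3663, 0.1348]
orientation: [-1.55, -0.28, 0.271]
force: [0.1, -0.0, -1.7]
opening: 0.0197
t 4.12 pos [0.4646 0.3663 0.1348] psi 0.351 F [ 0.1 -0.  -1.7] open 19.7
turn now [-0.003  0.384  0.006] shift mm in present axes [ -56.9    3.5 -557.5] | after turn [ 156.3    4.8 -538.1]
```

```bash
python3 -m inch '[[[0,0,0,0,0.1,0],[0,0,0,0,0.1,0],[0,0,0,0,0.1,0],[0,0,0,0,0.084,0]]]'
python3 -m inch '[[[10,0,-35,0,0,0],[13,0,-45,0,0,0],[13,0,-45,0,0,0],[13,0,-45,0,0,0],[13,0,-45,0,0,0],[13,0,-45,0,0,0],[13,0,-45,0,0,0],[13,0,-45,0,0,0]]]'
python3 go.py .603 -.1767 .13 -.033
```

```text
t: 4.62
tool_pos: [0.4616, 0.3643, 0.1288]
orientation: [-1.572, 0.03, -0.026]
force: [-0.4, 0.3, -2.0]
opening: 0.0197
t: 5.62
tool_pos: [0.5512, 0.0103, 0.129]
orientation: [-1.57, 0.027, -0.024]
force: [1.8, 0.5, -1.8]
opening: 0.0197
t 5.62 pos [0.5512 0.0103 0.129 ] psi -0.033 F [ 1.8  0.5 -1.8] open 19.7
turn now [-0.     0.    -0.002] shift mm in present axes [  57.9   -1.1 -185.2] | after turn [  57.9   -1.  -185.2]
```

```bash
python3 -m inch '[[[13,0,-43,0,0,0],[15,0,-45,0,0,0],[15,0,-42,0,0,0],[12,0,-36,0,0,0],[3,0,-19,0,0,0],[0,0,0,0,0,0],[0,0,0,0,0,0]]]'
python3 go.py .603 -.1767 .045 -.033
python3 -c "
from plant import optics;import cv2
c=optics.read_camera('side');cv2.imwrite('pics/s2.png',cv2.resize(c['image'][200:450,260:520],None,fx=2.4,fy=2.4))
c=optics.read_camera('top');cv2.imwrite('pics/t2.png',cv2.resize(c['image'][120:280,370:530],None,fx=3.5,fy=3.5))"
```

```text
t: 6.5
tool_pos: [0.6034, -0.1738, 0.1301]
orientation: [-1.57, 0.026, -0.025]
force: [-0.0, 0.5, -1.2]
opening: 0.0196
t 6.5 pos [ 0.6034 -0.1738  0.1301] psi -0.032 F [-0.   0.5 -1.2] open 19.6
turn now [-0.001  0.001 -0.001] shift mm in present axes [-0.3 85.1 -3. ] | after turn [-0.3 85.1 -3. ]
```

View pics/s2.png

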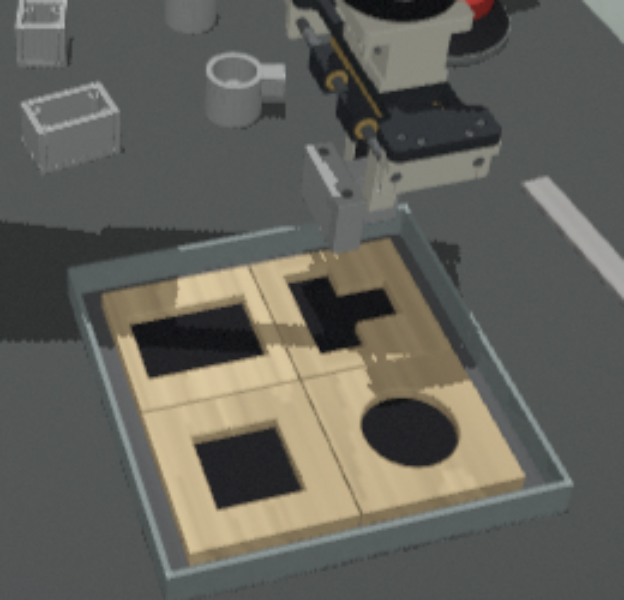

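View pics/t2.png

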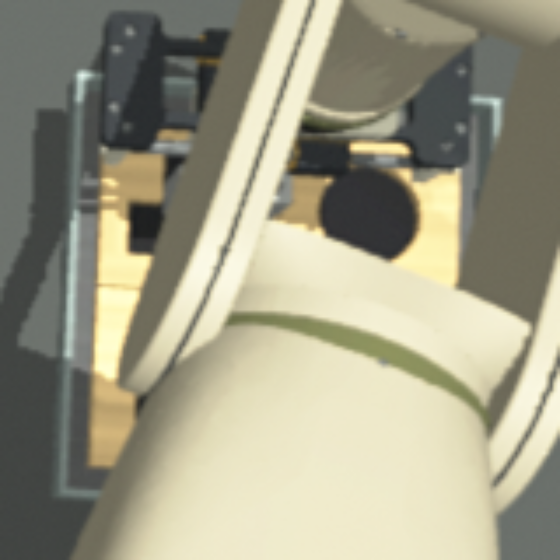

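```bash
python3 -m inch '[[[0,25,-3,0,0,0],[0,30,0,0,0,0],[0,20,0,0,0,0],[0,0,0,0,0,0],[0,0,0,0,0,0]]]'
python3 go.py .603 -.1767 .034 -.033
python3 -c "
from h import *
from plant import optics
c=optics.read_camera('side');im=c['image'].copy()
for q in SH['nest_tee']: cv2.polylines(im,[np.round(proj(c,place(q,.595,-.1767,-.033,.018))*16).astype(int)],True,(0,0,255),1,shift=4)
for q in SH['tee_bracket']: cv2.polylines(im,[np.round(proj(c,place(q,.595,-.1767,-.033,.075))*16).astype(int)],True,(0,255,0),1,shift=4)
cv2.imwrite('pics/s3.png',cv2.resize(im[220:420,300:500],None,fx=3,fy=3))"
```

```text
t: 7.22
tool_pos: [0.6046, -0.1781, 0.0569]
orientation: [-1.571, 0.024, -0.027]
force: [0.3, -1.0, -1.5]
opening: 0.02
t 7.22 pos [ 0.6046 -0.1781  0.0569] psi -0.032 F [ 0.3 -1.  -1.5] open 20.0
turn now [0.    0.001 0.001] shift mm in present axes [-1.6 22.8  1.4] | after turn [-1.6 22.9  1.4]
```

View pics/s3.png

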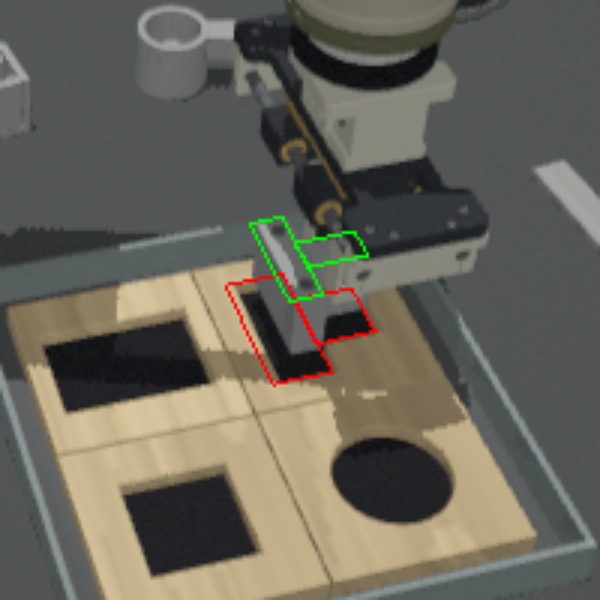

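The side picture agrees: the pocket outline (red) and the bracket's top (green) both match, so the T hangs centred over its pocket. Lowering.

```bash
python3 -m inch '[[[-1,7,1,0,0,0],[0,7,0,0,0,0],[0,5,0,0,0,0],[0,0,0,0,0,0],[0,2.5,0,0,0,0],[0,1.5,0,0,0,0],[0,0,0,0,0,0]]]'
python3 go.py .603 -.1767 .034 -.033
```

```text
t: 8.15
tool_pos: [0.6032, -0.1772, 0.0338]
orientation: [-1.571, 0.025, -0.026]
force: [-3.8, 0.9, 6.5]
opening: 0.0196
t 8.15 pos [ 0.6032 -0.1772  0.0338] psi -0.033 F [-3.8  0.9  6.5] open 19.6
turn now [0.    0.    0.001] shift mm in present axes [-0.2 -0.2  0.5] | after turn [-0.2 -0.2  0.5]
```

Touched down (6.5 N). Release and lift.

```bash
python3 -m inch '[[[0,0,0,0,0,0],[0,0,0,0,0,0],[0,0,0,0,0,0],[0,-10,0,0,0,0],[0,-25,0,0,0,0],[0,-40,0,0,0,0],[0,-40,0,0,0,0],[0,0,0,0,0,0]]]' 45 30
python3 -c "
from plant import optics;import cv2
c=optics.read_camera('side');cv2.imwrite('pics/s4.png',cv2.resize(c['image'][220:420,300:500],None,fx=3,fy=3))"
python3 go.py .4532 .0717 .16 .119
```

```text
t: 9.15
tool_pos: [0.6057, -0.1782, 0.1535]
orientation: [-1.574, 0.019, -0.032]
force: [1.4, 0.4, 0.5]
opening: 0.0454
t 9.2 pos [ 0.6044 -0.1777  0.1507] psi -0.033 F [ 0.  -0.  -0.5] open 44.9
turn now [ 0.002 -0.152  0.005] shift mm in present axes [-159.2  -10.5  244.3] | after turn [-120.5   -9.3  265.6]
```

View pics/s4.png

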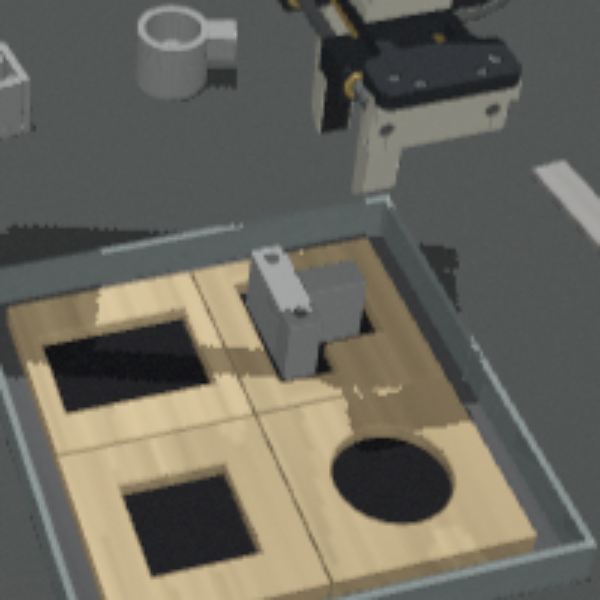

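The T sits home, upright in its pocket at crop (305,310). Oblong housing next.

```bash
python3 -m inch '[[[0,-5,0,0,-0.076,0],[0,-4,0,0,-0.076,0],[-20,0,44,0,0,0],[-20,0,44,0,0,0],[-20,0,44,0,0,0],[-20,0,44,0,0,0],[-20,0,44,0,0,0],[-20,0,44,0,0,0]]]' 75
python3 -m inch '[[[0,0,0,0,0,0],[0,0,0,0,0,0]]]'
python3 go.py .4532 .0717 .025 .119
```

```text
t: 10.2
tool_pos: [0.4504, 0.0718, 0.1553]
orientation: [-1.569, -0.092, 0.095]
force: [-0.3, 0.1, 0.7]
opening: 0.0752
t: 10.45
tool_pos: [0.452, 0.0706, 0.156]
orientation: [-1.569, -0.094, 0.095]
force: [-1.2, 0.0, -0.4]
opening: 0.0749
t 10.45 pos [0.452  0.0706 0.156 ] psi 0.12 F [-1.2  0.  -0.4] open 74.9
turn now [ 0.     0.001 -0.001] shift mm in present axes [  1.4 131.    1.1] | after turn [  1.3 131.    1. ]
```

```bash
python3 -m inch '[[[1,35,1,0,0,0],[0,35,0,0,0,0],[0,30,0,0,0,0],[0,20,0,0,0,0],[0,11,0,0,0,0],[0,0,0,0,0,0]]]'
python3 -m inch '[[[0,0,0,0,0,0],[0,0,0,0,0,0],[0,0,0,0,0,0],[0,0,0,0,0,0],[0,0,0,0,0,0]]]' 0 40
python3 -m inch '[[[0,-10,0,0,0,0],[0,-25,0,0,0,0],[0,-35,0,0,0,0],[0,-35,0,0,0,0],[0,0,0,0,0,0]]]'
python3 go.py .4812 -.1724 .13 -.033
```

```text
t: 11.2
tool_pos: [0.4527, 0.0712, 0.0249]
orientation: [-1.569, -0.091, 0.094]
force: [-0.7, 0.8, -0.7]
opening: 0.0748
t: 11.82
tool_pos: [0.4536, 0.0718, 0.0262]
orientation: [-1.569, -0.094, 0.093]
force: [-1.0, -1.7, 4.9]
opening: 0.0439
t: 12.45
tool_pos: [0.4553, 0.0721, 0.1338]
orientation: [-1.569, -0.098, 0.089]
force: [0.3, -0.1, -1.4]
opening: 0.0436
t 12.45 pos [0.4553 0.0721 0.1338] psi 0.119 F [ 0.3 -0.1 -1.4] open 43.6
turn now [-0.     0.152  0.006] shift mm in present axes [  -3.4    3.9 -245.8] | after turn [  34.     3.8 -243.5]
```

```bash
python3 -m inch '[[[0,0,0,0,0.076,0],[0,0,0,0,0.076,0],[6,0,-41,0,0,0],[6,0,-41,0,0,0],[6,0,-41,0,0,0],[6,0,-41,0,0,0],[6,0,-41,0,0,0],[5,0,-38,0,0,0]]]'
python3 -m inch '[[[0,15,0,0,0,0],[0,25,0,0,0,0],[0,20,0,0,0,0],[0,10,0,0,0,0],[0,0,0,0,0,0],[0,0,0,0,0,0]]]'
python3 go.py .4812 -.1724 .034 -.033
python3 -c "
from h import *
from plant import optics
c=optics.read_camera('side');im=c['image'].copy()
for n,z in(('nest_long',.018),('long_housing',.075)):
  for q in SH[n]: cv2.polylines(im,[np.round(proj(c,place(q,.4812,-.1724,-.033,z))*16).astype(int)],True,(0,0,255),1,shift=4)
cv2.imwrite('pics/s5.png',cv2.resize(im[220:420,280:480],None,fx=3,fy=3))"
```

```text
t: 13.45
tool_pos: [0.4791, -0.1731, 0.1286]
orientation: [-1.569, 0.028, -0.024]
force: [0.2, 0.5, -2.3]
opening: 0.0439
t: 14.2
tool_pos: [0.4806, -0.1721, 0.0612]
orientation: [-1.571, 0.025, -0.026]
force: [-0.7, 0.7, -1.2]
opening: 0.0438
t 14.2 pos [ 0.4806 -0.1721  0.0612] psi -0.032 F [-0.7  0.7 -1.2] open 43.8
turn now [0.    0.001 0.001] shift mm in present axes [ 0.6 27.2 -0.3] | after turn [ 0.6 27.2 -0.3]
```

View pics/s5.png

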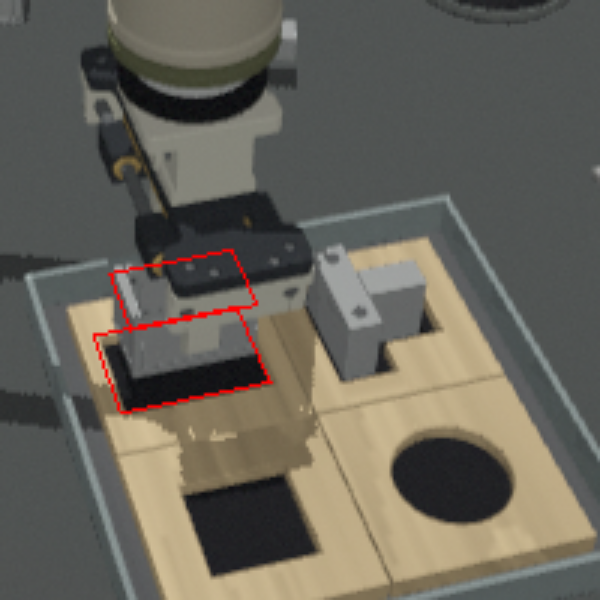

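The housing is centred over its pocket outline. Lowering.

```bash
python3 -m inch '[[[0.5,8,0,0,0,0],[0,8,0,0,0,0],[0,7,0,0,0,0],[0,0,0,0,0,0],[0,2.5,0,0,0,0],[0,1.5,0,0,0,0],[0,0,0,0,0,0]]]'
python3 go.py .4812 -.1724 .034 -.033
```

```text
t: 15.12
tool_pos: [0.4808, -0.1723, 0.0342]
orientation: [-1.571, 0.026, -0.026]
force: [-3.2, 1.3, 3.5]
opening: 0.0435
t 15.12 pos [ 0.4808 -0.1723  0.0342] psi -0.033 F [-3.2  1.3  3.5] open 43.5
turn now [0. 0. 0.] shift mm in present axes [ 0.4  0.2 -0.1] | after turn [ 0.4  0.2 -0.1]
```

```bash
python3 -m inch '[[[0,0,0,0,0,0],[0,0,0,0,0,0],[0,0,0,0,0,0],[0,-10,0,0,0,0],[0,-25,0,0,0,0],[0,-40,0,0,0,0],[0,-40,0,0,0,0],[0,0,0,0,0,0]]]' 62 30
python3 go.py .4632 .2079 .16 -.326
```

```text
t: 16.12
tool_pos: [0.4833, -0.1734, 0.1536]
orientation: [-1.574, 0.02, -0.032]
force: [0.4, -0.2, -0.0]
opening: 0.0616
t 16.12 pos [ 0.4833 -0.1734  0.1536] psi -0.033 F [ 0.4 -0.2 -0. ] open 61.6
turn now [0.002 0.293 0.008] shift mm in present axes [-32.6  -7.8 380.4] | after turn [-141.2   -6.4  354.8]
```

```bash
python3 -m inch '[[[0,-5,0,0,0.146,0],[0,-5,0,0,0.147,0]]]' 75
python3 -m inch '[[[-17,0,44,0,0,0],[-18,0,44,0,0,0],[-18,0,44,0,0,0],[-18,0,44,0,0,0],[-18,0,45,0,0,0],[-18,0,45,0,0,0],[-18,0,45,0,0,0],[-17,0,44,0,0,0]]]'
python3 -m inch '[[[0,0,0,0,0,0],[0,0,0,0,0,0]]]'
python3 go.py .4632 .2079 .025 -.326
python3 -c "
from plant import optics;import cv2
c=optics.read_camera('side');cv2.imwrite('pics/s6.png',cv2.resize(c['image'][120:420,180:500],None,fx=2,fy=2))"
```

```text
t: 16.38
tool_pos: [0.4802, -0.172, 0.1582]
orientation: [-1.555, 0.26, -0.259]
force: [0.3, -0.1, -0.4]
opening: 0.0742
t: 17.38
tool_pos: [0.459, 0.2111, 0.1581]
orientation: [-1.556, 0.256, -0.255]
force: [0.9, -0.2, -1.0]
opening: 0.0746
t: 17.62
tool_pos: [0.4593, 0.2092, 0.158]
orientation: [-1.557, 0.256, -0.254]
force: [-0.6, -0.9, 0.1]
opening: 0.0756
t 17.62 pos [0.4593 0.2092 0.158 ] psi -0.325 F [-0.6 -0.9  0.1] open 75.6
turn now [ 0.001  0.001 -0.001] shift mm in present axes [  4.1 133.    0.2] | after turn [4.10e+00 1.33e+02 1.00e-01]
```

View pics/s6.png

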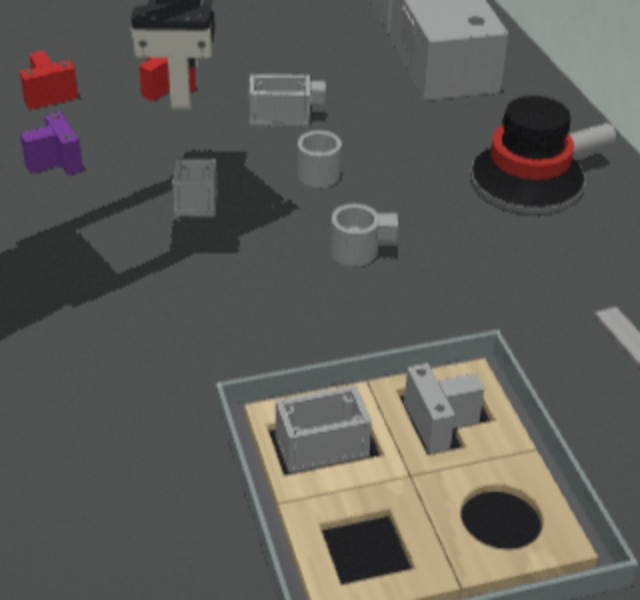

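The oblong housing at crop (322,430) and the T at (445,405) stand home. Now grasp the square housing.

```bash
python3 -m inch '[[[4,35,0,0,0,0],[0,35,0,0,0,0],[0,30,0,0,0,0],[0,20,0,0,0,0],[0,13,0,0,0,0],[0,0,0,0,0,0]]]'
python3 -m inch '[[[0,0,0,0,0,0],[0,0,0,0,0,0],[0,0,0,0,0,0],[0,0,0,0,0,0],[0,0,0,0,0,0]]]' 0 40
python3 -m inch '[[[0,-10,0,0,0,0],[0,-25,0,0,0,0],[0,-35,0,0,0,0],[0,-40,0,0,0,0],[0,0,0,0,0,0]]]'
python3 go.py .4774 -.2862 .135 -.033
```

```text
t: 18.42
tool_pos: [0.463, 0.2073, 0.0249]
orientation: [-1.556, 0.258, -0.255]
force: [-0.2, 0.8, -0.7]
opening: 0.0749
t: 19.05
tool_pos: [0.4638, 0.2084, 0.0261]
orientation: [-1.555, 0.255, -0.256]
force: [-1.7, -0.3, 4.6]
opening: 0.0438
t: 19.68
tool_pos: [0.4661, 0.2092, 0.14]
orientation: [-1.552, 0.251, -0.26]
force: [0.6, 0.1, -0.5]
opening: 0.0437
t 19.68 pos [0.4661 0.2092 0.14  ] psi -0.326 F [ 0.6  0.1 -0.5] open 43.7
turn now [-0.004 -0.293  0.006] shift mm in present axes [ 169.2    3.9 -465.8] | after turn [  27.7    5.  -494.8]
```

```bash
python3 -m inch '[[[0,0,0,0,-0.1,0],[0,0,0,0,-0.1,0],[0,0,0,0,-0.093,0],[2,0,-35,0,0,0],[3,0,-46,0,0,0],[3,0,-46,0,0,0],[3,0,-46,0,0,0],[3,0,-46,0,0,0]]]'
python3 -m inch '[[[3,0,-46,0,0,0],[3,0,-46,0,0,0],[3,0,-46,0,0,0],[3,0,-46,0,0,0],[3,0,-46,0,0,0],[1,0,-44,0,0,0],[0,0,0,0,0,0]]]'
python3 go.py .4774 -.2862 .06 -.033
```

```text
t: 20.68
tool_pos: [0.4695, -0.0123, 0.1346]
orientation: [-1.57, 0.027, -0.024]
force: [0.8, -0.2, -2.1]
opening: 0.0434
t: 21.55
tool_pos: [0.4763, -0.2876, 0.1344]
orientation: [-1.57, 0.03, -0.027]
force: [-0.6, -0.0, -1.2]
opening: 0.0439
t 21.55 pos [ 0.4763 -0.2876  0.1344] psi -0.036 F [-0.6 -0.  -1.2] open 43.9
turn now [-0.    -0.003 -0.001] shift mm in present axes [ 1.2 74.4  1.5] | after turn [ 1.1 74.4  1.5]
```

```bash
python3 -m inch '[[[1,15,1.5,0,0,0],[0,25,0,0,0,0],[0,20,0,0,0,0],[0,14,0,0,0,0],[0,0,0,0,0,0],[0,0,0,0,0,0]]]'
python3 go.py .4774 -.2862 .034 -.033
python3 -c "
from h import *
from plant import optics
c=optics.read_camera('side');im=c['image'].copy()
for n,z in(('nest_square',.018),('square_housing',.079)):
  for q in SH[n]: cv2.polylines(im,[np.round(proj(c,place(q,.4774,-.2862,-.033,z))*16).astype(int)],True,(0,0,255),1,shift=4)
cv2.imwrite('pics/s7.png',cv2.resize(im[240:440,280:480],None,fx=3,fy=3))"
```

```text
t: 22.3
tool_pos: [0.4789, -0.2841, 0.0623]
orientation: [-1.571, 0.025, -0.026]
force: [-0.4, 0.1, -0.6]
opening: 0.044
t 22.3 pos [ 0.4789 -0.2841  0.0623] psi -0.033 F [-0.4  0.1 -0.6] open 44.0
turn now [0.001 0.    0.001] shift mm in present axes [-1.5 28.3 -2.1] | after turn [-1.5 28.3 -2.1]
```

View pics/s7.png

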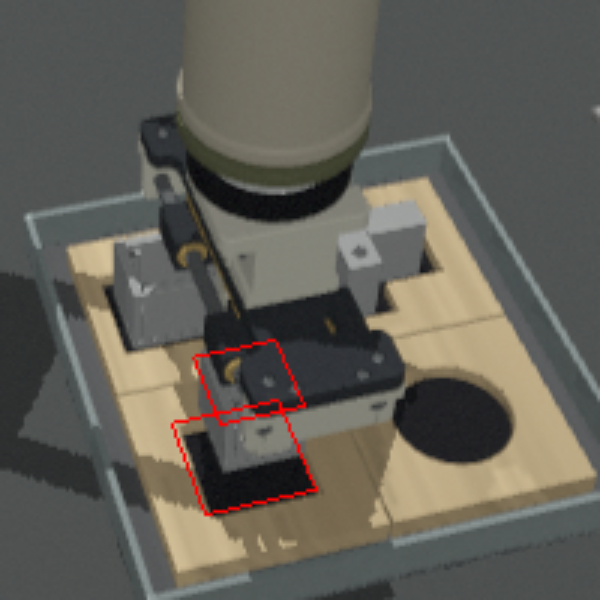

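The square housing is over its pocket. Lowering with the small corrections.

```bash
python3 -m inch '[[[-1.5,8,-2,0,0,0],[0,8,0,0,0,0],[0,8,0,0,0,0],[0,0,0,0,0,0],[0,2.5,0,0,0,0],[0,1.5,0,0,0,0],[0,0,0,0,0,0]]]'
python3 go.py .4774 -.2862 .034 -.033
```

```text
t: 23.22
tool_pos: [0.477, -0.286, 0.0341]
orientation: [-1.571, 0.025, -0.026]
force: [-1.6, 1.0, 3.1]
opening: 0.0439
t 23.23 pos [ 0.477  -0.286   0.0341] psi -0.033 F [-1.6  1.   3.1] open 43.9
turn now [0. 0. 0.] shift mm in present axes [ 0.4  0.1 -0.2] | after turn [ 0.4  0.1 -0.2]
```

```bash
python3 -m inch '[[[0,0,0,0,0,0],[0,0,0,0,0,0],[0,0,0,0,0,0],[0,-10,0,0,0,0],[0,-25,0,0,0,0],[0,-40,0,0,0,0],[0,-40,0,0,0,0],[0,0,0,0,0,0]]]' 60 30
python3 go.py .6085 .2186 .16 -.033
```

```text
t: 24.22
tool_pos: [0.4793, -0.2877, 0.1539]
orientation: [-1.576, 0.02, -0.031]
force: [-0.5, 0.9, -0.6]
opening: 0.06
t 24.23 pos [ 0.4793 -0.2877  0.1539] psi -0.033 F [-0.5  0.9 -0.6] open 60.0
turn now [0.005 0.    0.007] shift mm in present axes [112.6  -7.7 510.2] | after turn [112.4  -6.1 510.2]
```

```bash
python3 -m inch '[[[8,-8,36,0,0,0],[10,0,45,0,0,0],[10,0,45,0,0,0],[10,0,45,0,0,0],[10,0,45,0,0,0],[10,0,45,0,0,0],[10,0,45,0,0,0],[10,0,45,0,0,0]]]' 80
python3 -m inch '[[[10,0,45,0,0,0],[10,0,45,0,0,0],[10,0,45,0,0,0],[4,0,26,0,0,0],[0,0,0,0,0,0],[0,0,0,0,0,0]]]'
python3 go.py .6085 .2186 .025 -.033
```

```text
t: 25.22
tool_pos: [0.5661, 0.0639, 0.156]
orientation: [-1.571, 0.026, -0.025]
force: [0.5, -0.1, -0.2]
opening: 0.08
t: 25.98
tool_pos: [0.6051, 0.2215, 0.156]
orientation: [-1.571, 0.027, -0.025]
force: [0.1, 0.1, -0.7]
opening: 0.0798
t 25.98 pos [0.6051 0.2215 0.156 ] psi -0.033 F [ 0.1  0.1 -0.7] open 79.8
turn now [ 0.001  0.    -0.001] shift mm in present axes [  3.6 131.   -2.6] | after turn [  3.4 131.   -2.7]
```

```bash
python3 -m inch '[[[3.5,35,-2.5,0,0,0],[0,35,0,0,0,0],[0,30,0,0,0,0],[0,20,0,0,0,0],[0,11,0,0,0,0],[0,0,0,0,0,0]]]'
python3 -m inch '[[[0,0,0,0,0,0],[0,0,0,0,0,0],[0,0,0,0,0,0],[0,0,0,0,0,0],[0,0,0,0,0,0]]]' 0 40
python3 -m inch '[[[0,-10,0,0,0,0],[0,-25,0,0,0,0],[0,-35,0,0,0,0],[0,-40,0,0,0,0],[0,0,0,0,0,0]]]'
python3 go.py .591 -.290 .135 -.033
python3 -c "
from plant import optics;import cv2
c=optics.read_camera('side');cv2.imwrite('pics/s8.png',cv2.resize(c['image'][120:420,180:500],None,fx=2,fy=2))"
```

```text
t: 26.72
tool_pos: [0.6088, 0.2192, 0.0253]
orientation: [-1.571, 0.027, -0.026]
force: [0.4, -0.3, -0.2]
opening: 0.08
t: 27.35
tool_pos: [0.6094, 0.2194, 0.0262]
orientation: [-1.571, 0.025, -0.026]
force: [-1.0, -3.0, 4.8]
opening: 0.0486
t: 27.98
tool_pos: [0.6117, 0.2205, 0.1406]
orientation: [-1.568, 0.02, -0.031]
force: [0.4, -0.1, -0.6]
opening: 0.0484
t 27.98 pos [0.6117 0.2205 0.1406] psi -0.033 F [ 0.4 -0.1 -0.6] open 48.4
turn now [-0.003  0.     0.007] shift mm in present axes [  -4.     4.2 -510.9] | after turn [  -3.8    5.6 -510.9]
```

View pics/s8.png

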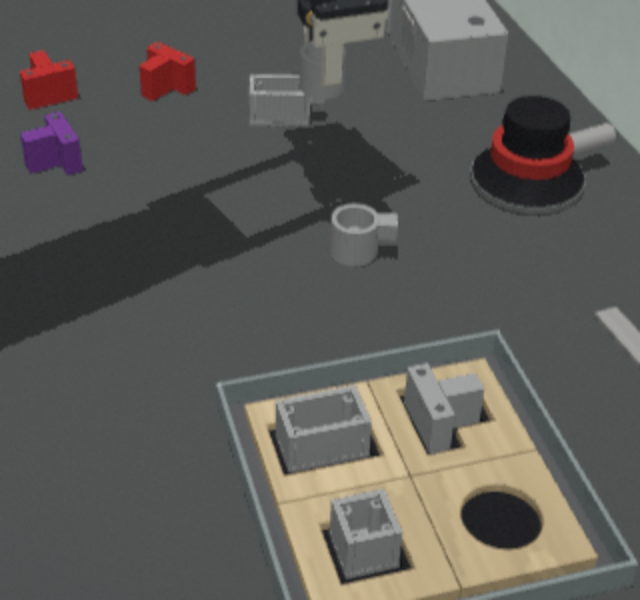

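Pot held; the other three stand in their nests, and the gated ones are untouched. Now I move to the round nest.

```bash
python3 -m inch '[[[0,0,-35,0,0,0],[0,0,-45,0,0,0],[0,0,-45,0,0,0],[0,0,-45,0,0,0],[0,0,-45,0,0,0],[0,0,-45,0,0,0],[0,0,-45,0,0,0],[0,0,-45,0,0,0]]]'
python3 -m inch '[[[0,0,-45,0,0,0],[0,0,-45,0,0,0],[0,0,-40,0,0,0],[0,0,-30,0,0,0],[0,0,0,0,0,0],[0,0,0,0,0,0]]]'
python3 go.py .591 -.290 .06 -.033
```

```text
t: 29.02
tool_pos: [0.5959, -0.1312, 0.1331]
orientation: [-1.569, 0.029, -0.023]
force: [1.3, 0.1, -2.6]
opening: 0.0485
t: 29.78
tool_pos: [0.5914, -0.2891, 0.1337]
orientation: [-1.569, 0.028, -0.024]
force: [0.0, 1.1, -1.6]
opening: 0.0483
t 29.77 pos [ 0.5914 -0.2891  0.1337] psi -0.033 F [ 0.   1.1 -1.6] open 48.3
turn now [-0.002  0.    -0.002] shift mm in present axes [-0.2 73.7 -1. ] | after turn [-0.4 73.7 -0.9]
```

```bash
python3 -m inch '[[[0,15,-1,0,0,0],[0,25,0,0,0,0],[0,20,0,0,0,0],[0,14,0,0,0,0],[0,0,0,0,0,0],[0,0,0,0,0,0]]]'
python3 go.py .591 -.290 .034 -.033
python3 -c "
from h import *
from plant import optics
c=optics.read_camera('side');im=c['image'].copy()
for n,z in(('nest_round',.018),('round_pot',.079),('round_pot',.034)):
  for q in SH[n]: cv2.polylines(im,[np.round(proj(c,place(q,.591,-.290,-.033,z))*16).astype(int)],True,(0,0,255),1,shift=4)
cv2.imwrite('pics/s9.png',cv2.resize(im[240:440,320:520],None,fx=3,fy=3))"
```

```text
t: 30.52
tool_pos: [0.5928, -0.2915, 0.0625]
orientation: [-1.571, 0.025, -0.027]
force: [0.2, -0.4, -1.3]
opening: 0.0482
t 30.52 pos [ 0.5928 -0.2915  0.0625] psi -0.033 F [ 0.2 -0.4 -1.3] open 48.2
turn now [0.001 0.    0.001] shift mm in present axes [-1.9 28.5  1.4] | after turn [-1.8 28.5  1.4]
```

View pics/s9.png

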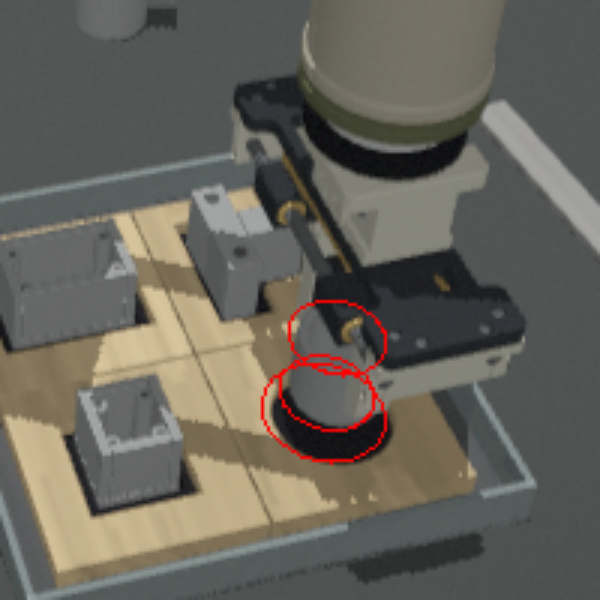

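Pot and pocket are both shifted about 2–3 mm from the projected outlines, in the same direction. That is calibration, so their relative position is good. Lowering.

```bash
python3 -m inch '[[[-1.5,8,1.5,0,0,0],[0,8,0,0,0,0],[0,8,0,0,0,0],[0,0,0,0,0,0],[0,2.5,0,0,0,0],[0,1.5,0,0,0,0],[0,0,0,0,0,0]]]'
python3 go.py .591 -.290 .034 -.033
```

```text
t: 31.45
tool_pos: [0.591, -0.2898, 0.0342]
orientation: [-1.571, 0.025, -0.026]
force: [-1.3, 1.1, 1.0]
opening: 0.0486
t 31.45 pos [ 0.591  -0.2898  0.0342] psi -0.033 F [-1.3  1.1  1. ] open 48.6
turn now [0. 0. 0.] shift mm in present axes [-0.   0.2 -0.2] | after turn [-0.   0.2 -0.2]
```

```bash
python3 -m inch '[[[0,0.8,0,0,0,0],[0,0,0,0,0,0],[0,0,0,0,0,0]]]'
python3 -m inch '[[[0,0,0,0,0,0],[0,0,0,0,0,0],[0,0,0,0,0,0],[0,-10,0,0,0,0],[0,-25,0,0,0,0],[0,-40,0,0,0,0],[0,-40,0,0,0,0],[0,0,0,0,0,0]]]' 66 30
python3 -m inch '[[[0,-15,20,0,0,0],[-15,0,50,0,0,0],[-15,0,50,0,0,0],[-15,0,50,0,0,0],[-15,0,50,0,0,0],[-15,0,50,0,0,0],[-15,0,50,0,0,0],[0,0,50,0,0,0]]]'
python3 -m inch '[[[0,0,50,0,0,0],[0,0,30,0,0,0],[0,0,0,0,0,0],[0,0,0,0,0,0]]]'
python3 - <<'E'
from h import *
from plant import optics
c=optics.read_camera("top"); im=c["image"].copy()
P={'long_housing':((422,229),(.4812,-.1724)),'square_housing':((474,232),(.4774,-.2862)),'round_pot':((475,181),(.591,-.290)),'tee_bracket':((424,180),(.595,-.1764))}
cv2.imwrite("pics/t9.png",cv2.resize(im[130:310,90:525],None,fx=1.8,fy=1.8))
cv2.imwrite("pics/t10.png",cv2.resize(im[135:275,380:520],None,fx=4.2,fy=4.2))
c=optics.read_camera("side"); cv2.imwrite("pics/s10.png",c["image"])
E
```

```text
t: 31.82
tool_pos: [0.5911, -0.2898, 0.0343]
orientation: [-1.571, 0.025, -0.026]
force: [-4.4, 2.7, 8.0]
opening: 0.0483
t: 32.83
tool_pos: [0.5935, -0.2912, 0.1539]
orientation: [-1.575, 0.02, -0.032]
force: [-0.3, -0.6, -0.4]
opening: 0.066
t: 33.83
tool_pos: [0.5107, 0.0857, 0.1622]
orientation: [-1.57, 0.027, -0.024]
force: [0.2, -0.1, 0.1]
opening: 0.0663
t: 34.33
tool_pos: [0.5147, 0.1631, 0.1623]
orientation: [-1.571, 0.026, -0.024]
force: [-0.4, 0.7, -1.2]
opening: 0.0659
```

View pics/t9.png

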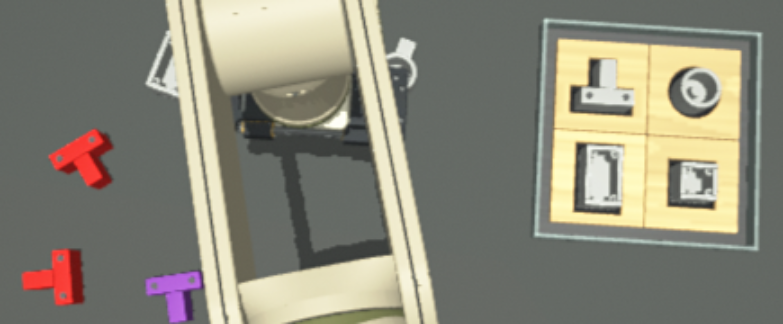

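View pics/t10.png

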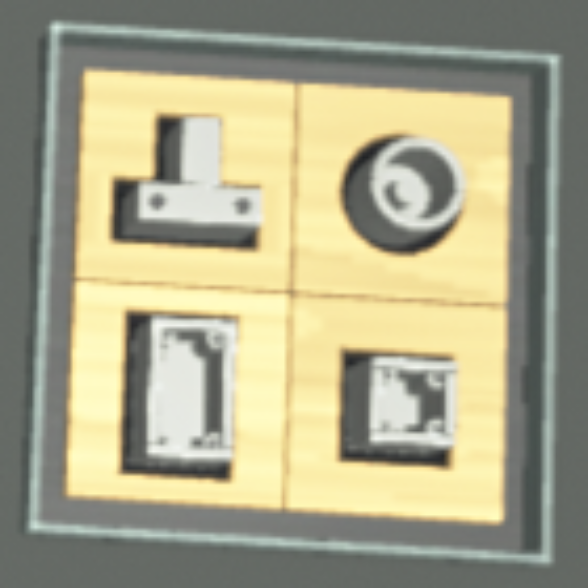

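View pics/s10.png

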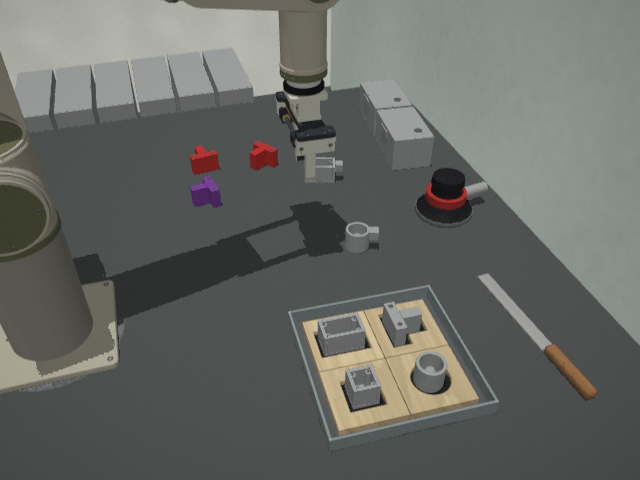

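Run:
```python
from h import *
from plant import optics,monitor
c=optics.read_camera("top"); im=c["image"].copy()
P={'long_housing':(.4812,-.1724),'square_housing':(.4774,-.2862),'round_pot':(.591,-.290),'tee_bracket':(.595,-.1764)}
for n,p in P.items():
    for z in (.053,):
        for q in SH[n]: cv2.polylines(im,[np.round((proj(c,place(q,*p,-.033,z)))*16).astype(int)],True,(0,0,255),1,shift=4)
    i2=c["image"].astype(int); m=((i2.min(2)>130)&(i2[:,:,2]-i2[:,:,0]<20)).astype(np.uint8)*255
    cc=dict(c); cc["image"]=cv2.merge([m]*3)
    uv=proj(c,[[p[0],p[1],.053]])[0]
    try: b,A=soft(cc,SH[n],uv,-.033,[.053],0,255,22); print(n,b.round(3),"off mm",((b[1:3]-p)*1e3).round(1))
    except Exception as e: print(n,e)
cv2.imwrite("pics/t11.png",cv2.resize(im[135:275,380:520],None,fx=4.2,fy=4.2,interpolation=cv2.INTER_NEAREST))
print(monitor.read_state()["force"].round(1))
```

```text
long_housing [14.668  0.48  -0.17  -0.043] off mm [-1.2  2.3]
square_housing [ 9.173  0.476 -0.283 -0.015] off mm [-1.1  3.4]
round_pot [15.384  0.589 -0.287  0.139] off mm [-1.5  3.5]
tee_bracket [10.929  0.593 -0.175 -0.021] off mm [-1.6  1.9]
[-0.8 -0.3  0.4]
```

View pics/t11.png

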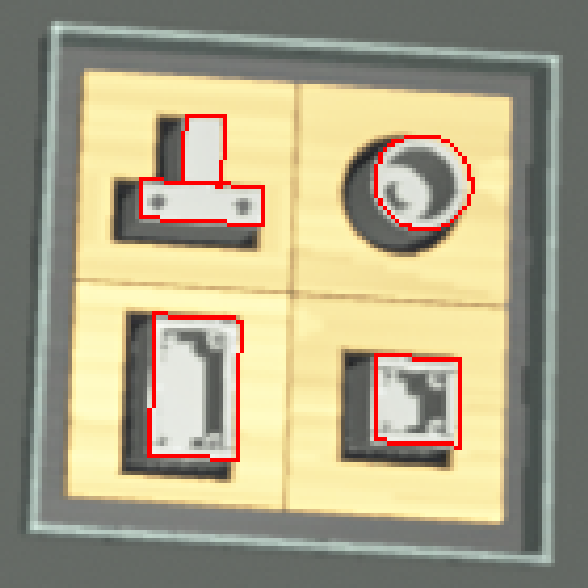

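All four sit within about 4 mm of their nest centres, against the 15 mm allowed, and the arm is clear. Handing in.

```bash
python3 -c "
from plant import robot
print(robot.close_job())"
```

```text
the job is handed in; nothing more can be done
None
```

I set the T bracket, oblong housing, square housing and round pot down in their own nests, released them, moved the arm clear, and handed the job in at about 34 s of the 120 s.

- **Seating:** each casting was lowered until the wrist felt contact, at a tool height of about 34 mm, which matches resting on the pocket floor.
- **Top camera, final check:** centres are 2–4 mm from the nest centres (15 mm allowed). All four are offset the same way, so most of that is probably calibration error. Oblong housing and T bracket are in line within about 0.02 rad (0.35 allowed).
- **Side camera:** all four castings stand upright. The gated pot looks unmoved, and so does the part of the gated housing not hidden by the gripper. I checked those two only by eye, and the top view of them was partly blocked by the arm.
- **One odd reading:** the gripper read 48.4 mm on the 50 mm pot. The pot was held firmly and sits correctly in its nest.

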